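# Hold the grinding-ball tray over the catch pan

### The arm

A 6-joint arm with a two-finger parallel gripper is mounted at the origin on the work surface. World frame = base frame: x ahead of the robot, y to its left, z up, the work surface at z = 0. Lengths are in m, angles in rad, forces in N, time in s.
With the tool pointing down it reaches from about 0.375 to 0.9 m from the base axis. Payload 3.1 kg.
Tool frame: the origin (TCP) lies midway between the tips of the shut fingers; the grasp point (between the pads) lies 19 mm behind it (manip.hold_point_z is the distance from the TCP to the grasp point, in m); x points along the fingers, y is the direction in which the jaws open and shut, and the axes are right-handed (so a half turn about x gives the same grasp; the last joint's range is limited). The gripper opens to 85 mm and grips with 20 to 120 N. Pads are 22 mm wide; open, the fingers measure 114 mm over their backs; the gripper's body (76 mm by 85 mm) begins 54 mm behind the grasp point. The pads swing forward as they close: fully open they stand 13 mm farther back than shut.
Start: joints at [1.109, 0.527, 1.433, -0, 1.181, -0.178], TCP at [0.174, 0.6, 0.231] pointing down, gripper open.
Joint ranges: [-3.08, 3.08], [-0.75, 2.2], [0.22, 2.44], [-1.43, 4.57], [0, 2.65], [-2.85, 2.85]. Speed limits (rad/s): [2.79, 2.79, 3.14, 3.14, 3.14, 3.14].

### API

Orientations are given as a unit quaternion [x, y, z, w].
In Python, from station import manip, snapshot gives the robot as it stands.
- The arm moves only by the tool play_rows, never from a script. Its argument "series" is a list of rows, each a list of 4 numbers: the shift along the tool's x, y, z in m, then the turn about the tool's x in degrees. In form: [[tx, ty, tz, spin], ...]. A call has 1 to 20 rows; each row is the pose to reach, as a shift and turn from the pose measured when the call began, along the tool's axes at that moment; what a row does not reach only later rows make up. A row lasts 1/10 s, in which the tool goes at most 50 mm and 8.59 degrees, less where a joint would pass 70% of its speed; a pose out of reach is approached as far as the arm can. A call with a gripper value outside its range is refused whole. "claw" is the opening in per cent of the stroke, from 0 (shut) to 100 (fully open), set as the call begins (left out, the last holds). The fingers move at their own pace and stop on an object; "force" is the grip in N (left out, the last holds). Time passes only in rows, so rows that repeat a pose let the fingers close. It gives the time, the measured TCP pose, the force and the opening at its end, in the units of the state.
- manip.sense(): the state, without advancing time (a new reading comes with each control period).
- snapshot(name): name is "scene" or "top" or "wrist"; returns a dict with "image" (384x512x3 uint8, blue, green, red), "depth" (384x512 float32, m along the optical axis (not along the pixel's ray), 0 where there is no reading), "fov_y" (degrees; the focal length in pixels is half the picture's height over the tangent of half this angle, whatever the lens; pixels are square), "cx", "cy" (the principal point, pixels), "dist" ([k1, k2, p1, p2, k3] as OpenCV has them; the pictures are not rectified), "R" (3x3) and "t" (3): a world point X has camera coordinates R X + t. Camera axes: x right, y down, z forward; pixel columns grow to the right and rows downward; lengths in m; the calibration is good to about 2 mm. A picture is of the moment at which its call begins.
- manip.sign_off(): hands the job in, once; it reports no verdict.
The state is a dict: "t": time; "q": joint angles; "qd": joint speeds; "tau": joint torques, N m; "tcp_pos": TCP position; "tool_rot": TCP orientation; "force": force on the tool from outside, world axes, zero at the start; "ft_torque": the same for the moment, N m; "finger_gap": opening from 0.0 (shut) to 1.0 (fully open).
Only numpy, scipy, OpenCV 4.12 (cv2) and the standard library are available. Lean on these libraries where they do the work, as an engineer would, in place of code of your own. Each camera call takes 0.05 s, during which the arm holds its last target.

### The job

Slide the round steel catch pan along the bench, without lifting it, until it sits wholly inside the black ring marked on the bench. Then pick up the grey metal tray by its upright grip plate and carry it, near level all the way so that the loose grinding ball never leaves its pocket, to the pan, and finish holding it there: level and still, about 10 cm above the bench, with the ball's pocket over the middle of the pan. Do not put it down or let go (the job ends while the gripper still holds it), and leave everything else on the bench where it stands.

Things in the scene. Friction and masses are not known exactly. Their poses are not given: they have to be found in the camera images.
- pan: Round open catch pan of plain steel, 130 mm across the rim and 122 mm at the foot, 30 mm tall, walls about 4 mm thick, floor 5 mm thick, flat inside; 0.25 to 0.5 kg, loose on the bench. It slides when pushed from outside or against the inside of its wall. Origin: centre of its underside; z up.
- spot: The black ring marked flat on the bench (nothing to bump into): inner diameter 160 mm, outer 172 mm. The pan must finish inside it. Origin: the ring's centre, at bench height.
- tray: Loose grey-coated metal tray: plate 170 (x) x 70 (y) x 6 mm; upright grip plate on its centre, 30 mm along x, 10 mm thick along y, top 68 mm above the underside. On its +x half a ball pocket; on its -x half a counterweight block 44 x 50 mm, 10 mm above the plate. 0.22 to 0.37 kg, balanced at the grip. It lies on one side of the ring, the pan on the other. Origin: centre of the underside; z up.
- tray_grip (a point): Good place to grip: middle of the tray's upright grip plate, 46 mm above the tray's underside (22 mm below the plate's top), axes as the tray's; close the fingers along the tray's y on the 10 mm thickness.
- pocket (a point): Centre of the tray's ball pocket: 56 mm from the tray's centre along its +x, 18.5 mm above the tray's underside (where the ball's centre is when the ball is centred). The pocket is a flat floor inside a round rim, 44 mm inside and 52 mm outside diameter, only 3.5 mm high.
- ball_center (a point): Centre of the loose steel grinding ball, 25 mm diameter, about 64 g. It rolls freely within the pocket and runs over the low rim if the tray is tipped far or jerked.
- tube_rack: Bystander: white rack of capped tubes, 90 x 170 mm, about 84 mm tall. Leave it alone. Origin: its underside.
- tip_box: Bystander: grey pipette tip box, 85 x 120 mm, 63 mm tall. Leave it alone. Origin: its underside.
- dish: Bystander: small glass bowl, 84 mm wide and 18 mm high (clearly smaller than the pan). Leave it alone. Origin: its underside.
- beaker: Bystander: glass beaker, 68 mm wide, 90 mm tall. Leave it alone. Origin: its underside.
- reagent: Bystander: white bottle, 66 mm wide, 150 mm tall. Leave it alone. Origin: its underside.
- scoop: Bystander: slim steel scoop lying down, 160 mm long along its own x. Leave it alone. Origin: its underside.
- jar: Bystander: amber jar, 60 mm wide, 85 mm tall. Leave it alone. Origin: its underside.

How it is judged:
By the outcome, as a careful person would: the job done as asked, in the order asked, and still so for the second after the job is handed in, while the arm keeps its last pose, push and grip.
It also fails if it takes over 69 s, if anything falls off the work surface, if the arm or the gripper's body presses on something with over 40 N, if the wrist force passes 120 N, or if a joint passes its speed limit or range.

## Working session

There is one attempt and no reset: what is moved stays moved. The work goes in short steps, Python scripts to look and compute and a tool call to move; the robot and the scene stay as the last step left them, time stands still between calls to the robot, and variables do not carry over. Pictures are saved under pics/ and viewed, and the job is handed in when it is done.

Besides the shell and the picture viewer there is one more tool, called after "Call:" in YAML: its name, and indented under it one key for each argument. play_rows: Moves the arm, as the interface text tells. Its arguments: {"type":"object","properties":{"series":{"type":"array","items":{"type":"array","items":{"type":"number"}}},"claw":{"type":"number"},"force":{"type":"number"}},"required":["series"]}

```bash
ls; mkdir -p pics
cat > h.py <<'E'
import numpy as np, cv2
from station import manip, snapshot
def K(s):
    h=s["image"].shape[0]; f=h/2/np.tan(np.radians(s["fov_y"])/2)
    return np.array([[f,0,s["cx"]],[0,f,s["cy"]],[0,0,1.]])
def cloud(s):
    h,w=s["depth"].shape
    uv=np.stack(np.meshgrid(np.arange(w),np.arange(h)),-1).reshape(-1,1,2).astype(np.float64)
    n=cv2.undistortPoints(uv,K(s),np.array(s["dist"],float)).reshape(h,w,2)
    z=s["depth"]
    P=np.dstack([n[...,0]*z,n[...,1]*z,z])
    W=(P-np.array(s["t"]))@np.array(s["R"])
    W[z==0]=np.nan
    return W
def plane(s,uv,z):
    n=cv2.undistortPoints(np.array(uv,float).reshape(-1,1,2),K(s),np.array(s["dist"],float)).reshape(-1,2)
    R=np.array(s["R"]);t=np.array(s["t"])
    d=np.c_[n,np.ones(len(n))]@R; o=-R.T@t
    return o+d*((z-o[2])/d[:,2])[:,None]
def proj(s,X):
    R=np.array(s["R"]);t=np.array(s["t"]);
    return cv2.projectPoints(np.array(X,float).reshape(-1,1,3),cv2.Rodrigues(R)[0],t,K(s),np.array(s["dist"],float))[0].reshape(-1,2)
E
python3 - <<'E'
from h import *
import pickle
print(manip.sense(), manip.hold_point_z)
for n in("scene","top","wrist"):
    s=snapshot(n); pickle.dump(s,open(n+"0.pkl","wb")); cv2.imwrite(f"pics/{n}0.png",s["image"])
    print(n,s["fov_y"],s["dist"],-np.array(s["R"]).T@np.array(s["t"]),np.round(s["R"],3).tolist())
E
```

```text
pics
{'t': 0.0, 'q': array([ 1.10950335e+00,  5.28460616e-01,  1.43388007e+00,  1.77488936e-05,
        1.18137621e+00, -1.78507265e-01]), 'qd': array([ 0.00035032,  0.00041291,  0.00174037, -0.00056227,  0.00022641,
        0.00043372]), 'tau': array([-9.39237325e-04, -4.42356598e+01, -1.78022307e+01, -1.08922634e-04,
        8.48446798e-03,  1.79546004e-05]), 'tcp_pos': array([0.17405136, 0.59955113, 0.23034408]), 'tool_rot': array([ 0.09893825,  0.70029129, -0.10036046,  0.69980791]), 'force': array([-0.37023139, -0.53450459,  0.08224826]), 'ft_torque': array([-0.02615161,  0.00071835, -0.01173841]), 'finger_gap': 1.0002937253900634} 0.0187
scene 42.43195288742976 [-0.21500616  0.          0.          0.          0.        ] [ 1.9548971  -0.08493109  1.07841911] [[0.086, 0.996, -0.018], [0.606, -0.067, -0.793], [-0.791, 0.057, -0.609]]
top 53.51168807102905 [-0.05128919  0.          0.          0.          0.        ] [0.49319276 0.0356675  1.11065688] [[0.028, -1.0, 0.005], [-0.992, -0.028, -0.127], [0.127, -0.002, -0.992]]
wrist 59.924563842362886 [-0.07938131  0.          0.          0.          0.        ] [0.0970274  0.62194747 0.3733805 ] [[0.28, 0.96, -0.002], [0.912, -0.265, 0.314], [0.301, -0.089, -0.949]]
```

View pics/scene0.png

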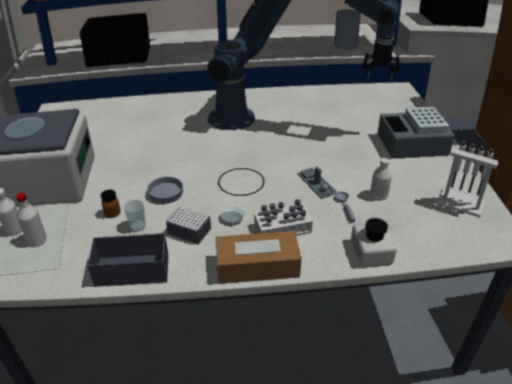

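View pics/top0.png

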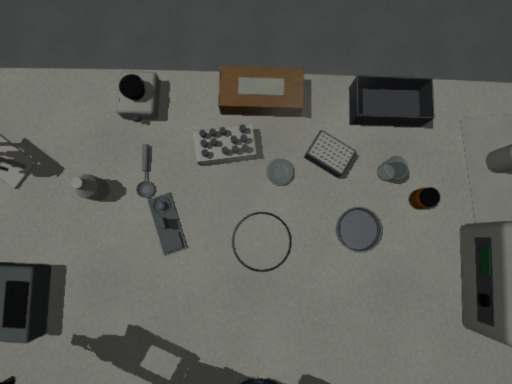

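View pics/wrist0.png

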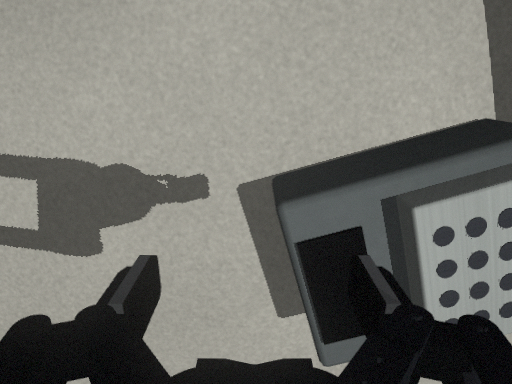

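The top view shows the ring at about (262,241), the pan at (359,229), and the tray at (168,223) with its ball end at (163,205). The scoop bowl is near it at (146,188). I'll measure these next.

Run:
```python
from h import *
import pickle
s=pickle.load(open("top0.pkl","rb")); W=cloud(s); im=s["image"]
x=cv2.resize(im[170:290,120:400],None,fx=2.8,fy=2.8,interpolation=cv2.INTER_CUBIC); cv2.imwrite("pics/topzoom.png",cv2.convertScaleAbs(x,alpha=1.5))
g=cv2.cvtColor(im,cv2.COLOR_BGR2GRAY)
# ring
m=np.zeros_like(g); m[200:285,222:302]=1
yy,xx=np.where((g<70)&(m>0)); P=plane(s,np.c_[xx,yy],0)[:,:2]
def circ(P):
    A=np.c_[2*P,np.ones(len(P))]; c=np.linalg.lstsq(A,(P**2).sum(1),rcond=None)[0]; return c[:2],np.sqrt(c[2]+c[:2]@c[:2])
print("ring",circ(P),len(P))
print("benchz",np.nanmedian(W[255:275,190:220,2]))
z=W[...,2]
# pan
m=np.zeros(z.shape,bool); m[195:262,325:395]=1
p=W[m&(z>0.022)]; print("pan hi",circ(p[:,:2]),len(p),p[:,:2].min(0),p[:,:2].max(0),np.nanpercentile(p[:,2],[5,50,95]))
a=p[:,:2]; print((a.min(0)+a.max(0))/2)
# tray
m=np.zeros(z.shape,bool); m[190:260,145:192]=1
for lo,hi in((0.003,0.009),(0.009,0.013),(0.013,0.03),(0.03,0.075)):
    p=W[m&(z>lo)&(z<hi)]; print(lo,len(p),p.mean(0),cv2.minAreaRect(p[:,:2].astype(np.float32)))
# everything high
for n,(u,v) in dict(scoop=(146,190),scoopend=(146,147),reagent=(88,186),dish=(281,171),tip=(330,153),rack=(225,142),beaker=(392,169),jar=(425,198)).items(): print(n,W[v,u])
```

```text
ring (array([0.48255393, 0.00594022]), np.float64(0.08311721924946007)) 291
benchz 0.0009444929899734534
pan hi (array([ 0.52357681, -0.26828134]), np.float64(0.0626346068564398)) 273 [ 0.45939438 -0.33306486] [ 0.58726192 -0.20367127] [0.02369059 0.02964389 0.03330808]
[ 0.52332815 -0.26836806]
0.003 1057 [0.53094783 0.28210712 0.00584745] ((0.5239725708961487, 0.27832144498825073), (0.2035800814628601, 0.13428345322608948), 3.517348527908325)
0.009 237 [0.53891913 0.28349006 0.01030257] ((0.5359659194946289, 0.2841112017631531), (0.19149060547351837, 0.06975861638784409), 20.169231414794922)
0.013 340 [0.49536171 0.26988324 0.0182658 ] ((0.5371708869934082, 0.2874755859375), (0.1847062110900879, 0.05755503848195076), 24.153587341308594)
0.03 87 [0.53287642 0.28164724 0.0560362 ] ((0.5464541912078857, 0.28827619552612305), (0.07366637885570526, 0.011403796263039112), 19.548261642456055)
scoop [0.62132039 0.34809832 0.0051234 ]
scoopend [0.74646433 0.35189778 0.02101503]
reagent [0.61506483 0.47409427 0.11309456]
dish [ 0.68897831 -0.04648084  0.00526859]
tip [ 0.73544715 -0.18051118  0.05781084]
rack [0.75969987 0.11796662 0.05290692]
beaker [ 0.70505425 -0.37723096  0.00423226]
jar [ 0.61147822 -0.43691337  0.08650443]
```

View pics/topzoom.png

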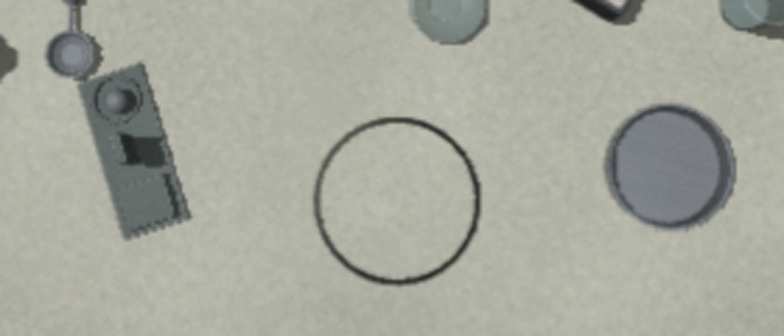

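```bash
cat >> h.py <<'E'
from scipy.spatial.transform import Rotation as Ro
def tool(): 
    st=manip.sense(); return np.array(st["tcp_pos"]),Ro.from_quat(st["tool_rot"]).as_matrix(),st
def sh(*Xs):
    p,R,st=tool()
    print("t",round(st["t"],2),"tcp",p.round(4),"F",st["force"].round(1),"gap",round(st["finger_gap"],3))
    for X in Xs: print(X,"->",((np.array(X)-p)@R).round(4).tolist())
E
python3 - <<'E'
from h import *
p,R,st=tool(); print(R.round(3))
sh([.46,.25,.23],[.52,-.255,.23])
import pickle
s=pickle.load(open("top0.pkl","rb")); W=cloud(s)
z=W[...,2];m=np.zeros(z.shape,bool); m[190:260,145:192]=1
# mid-plane points for rough tray pose
g=W[m&(z>.06)&(z<.072)]; print("grip top",g.mean(0),cv2.minAreaRect(g[:,:2].astype(np.float32)))
E
```

```text
[[-0.001  0.279  0.96 ]
 [-0.002  0.96  -0.279]
 [-1.    -0.002 -0.   ]]
t 0.15 tcp [0.1741 0.5996 0.2305] F [ 0.3 -0.   0. ] gap 1.001
[0.46, 0.25, 0.23] -> [0.0008, -0.256, 0.3721]
[0.52, -0.255, 0.23] -> [0.0016, -0.7242, 0.5706]
grip top [0.52542822 0.28051695 0.06810639] ((0.5256186723709106, 0.2809673547744751), (0.029359640553593636, 0.010993238538503647), 21.389556884765625)
```

Call:
play_rows:
  claw: 0
  series:
    - [0, -0.02, 0.03, -1]
    - [0, -0.05, 0.07, -3]
    - [0, -0.08, 0.11, -5]
    - [0, -0.11, 0.15, -8]
    - [0, -0.14, 0.19, -11]
    - [0, -0.17, 0.23, -14]
    - [0, -0.2, 0.27, -17]
    - [0, -0.23, 0.31, -20]
    - [0, -0.26, 0.35, -22]
    - [0, -0.29, 0.38, -24]
    - [0, -0.33, 0.4, -25]
    - [0, -0.37, 0.42, -25]
    - [0, -0.41, 0.44, -25]
    - [0, -0.45, 0.46, -25]
    - [0, -0.5, 0.48, -25]
    - [0, -0.55, 0.5, -25]
    - [0, -0.6, 0.52, -25]
    - [0, -0.65, 0.54, -25]
    - [0, -0.69, 0.555, -25]
    - [0, -0.717, 0.57, -25]

```text
t: 2.15
tcp_pos: [0.5209, -0.251, 0.2314]
tool_rot: [-0.054, 0.705, 0.053, 0.705]
force: [0.2, -0.0, -0.4]
finger_gap: 0.0
```

Run:
```python
from h import *
p,R,st=tool(); print(R.round(3))
sh([.5204,-.2485,.06],[.5204,-.2485,.013])
s=snapshot("wrist"); cv2.imwrite("pics/w1.png",s["image"]); W=cloud(s); z=W[...,2]
m=(z>.024)&(z<.034)&(np.hypot(W[...,0]-.523,W[...,1]+.268)<.09); a=W[m][:,:2]
A=np.c_[2*a,np.ones(len(a))]; c=np.linalg.lstsq(A,(a**2).sum(1),rcond=None)[0]; print(c[:2],np.sqrt(c[2]+c[:2]@c[:2]),len(a))
```

```text
[[-0.001 -0.151  0.989]
 [-0.002  0.989  0.151]
 [-1.    -0.002 -0.001]]
t 2.15 tcp [ 0.5209 -0.251   0.2314] F [ 0.2 -0.  -0.4] gap 0.0
[0.5204, -0.2485, 0.06] -> [0.1714, 0.0028, 0.0001]
[0.5204, -0.2485, 0.013] -> [0.2184, 0.0029, 0.0001]
[ 0.52607543 -0.27072161] 0.061810356848605516 1847
```

View pics/w1.png

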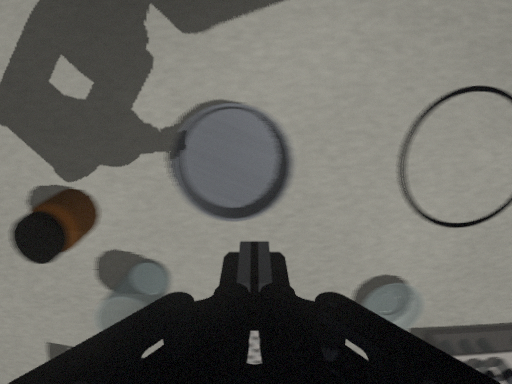

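The wrist view shows the pan at about (235,160), and the fit agrees with the top camera to 2–3 mm. The ring is at the right. I'll lower the shut fingers into the pan.

Call:
play_rows:
  series:
    - [0.03, 0, 0, 0]
    - [0.07, 0, 0, 0]
    - [0.11, 0.001, 0, 0]
    - [0.14, 0.002, 0.001, 0]
    - [0.165, 0.003, 0.001, 0]
    - [0.185, 0.003, 0.001, 0]
    - [0.2, 0.003, 0.001, 0]
    - [0.21, 0.003, 0.001, 0]
    - [0.217, 0.003, 0.001, 0]
    - [0.217, 0.003, 0.001, 0]
    - [0.217, 0.003, 0.001, 0]

```text
t: 3.3
tcp_pos: [0.525, -0.2567, 0.0153]
tool_rot: [-0.056, 0.704, 0.049, 0.706]
force: [0.2, -0.1, 0.3]
finger_gap: -0.002
```

Run:
```python
from h import *
sh([.4825,.006,.013])
s=snapshot("wrist"); cv2.imwrite("pics/w2.png",s["image"])
```

```text
t 3.3 tcp [ 0.525  -0.2567  0.0153] F [ 0.2 -0.1  0.3] gap -0.002
[0.4825, 0.006, 0.013] -> [-0.0004, 0.2661, -0.0031]
```

View pics/w2.png

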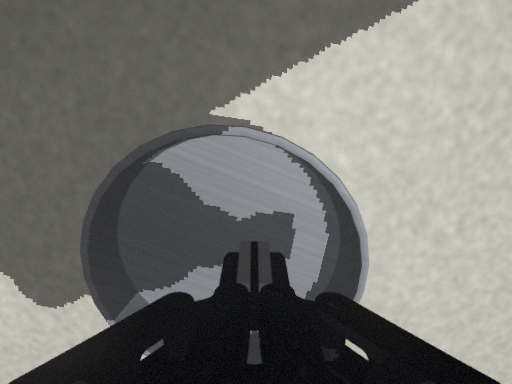

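Call:
play_rows:
  series:
    - [0, 0.005, 0, 0]
    - [0, 0.013, 0, 0]
    - [0, 0.023, 0, 0]
    - [0, 0.033, 0, 0]
    - [0, 0.045, 0, 0]
    - [0, 0.06, 0, 0]
    - [0, 0.075, -0.001, 0]
    - [0, 0.09, -0.001, 0]
    - [0, 0.105, -0.001, 0]
    - [0, 0.12, -0.001, 0]
    - [0, 0.135, -0.001, 0]
    - [0, 0.15, -0.002, 0]
    - [0, 0.165, -0.002, 0]
    - [0, 0.18, -0.002, 0]
    - [0, 0.195, -0.002, 0]
    - [0, 0.21, -0.003, 0]
    - [0, 0.222, -0.003, 0]
    - [0, 0.23, -0.003, 0]
    - [0, 0.236, -0.003, 0]
    - [0, 0.24, -0.003, 0]

```text
t: 5.35
tcp_pos: [0.4865, -0.0194, 0.0129]
tool_rot: [-0.056, 0.704, 0.049, 0.706]
force: [0.2, -3.3, 3.5]
finger_gap: 0.003
```

```bash
cat >> h.py <<'E'
def circ(P):
    A=np.c_[2*P,np.ones(len(P))]; c=np.linalg.lstsq(A,(P**2).sum(1),rcond=None)[0]; return c[:2].round(4),np.sqrt(c[2]+c[:2]@c[:2]).round(4)
E
python3 - <<'E'
from h import *
sh([.4825,.006,.013])
for n in("wrist","top"):
    s=snapshot(n); cv2.imwrite(f"pics/{n}3.png",s["image"])
E
```

```text
t 5.35 tcp [ 0.4865 -0.0194  0.0129] F [ 0.2 -3.3  3.5] gap 0.003
[0.4825, 0.006, 0.013] -> [-0.0003, 0.0257, -0.0001]
```

View pics/wrist3.png

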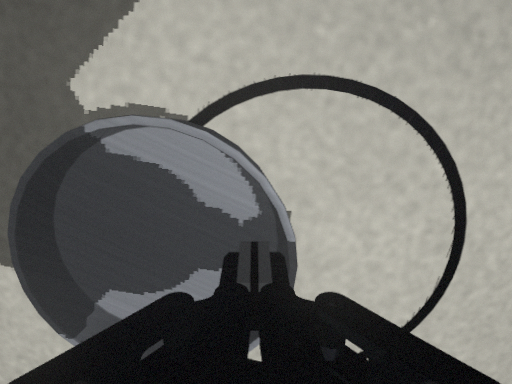

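View pics/top3.png

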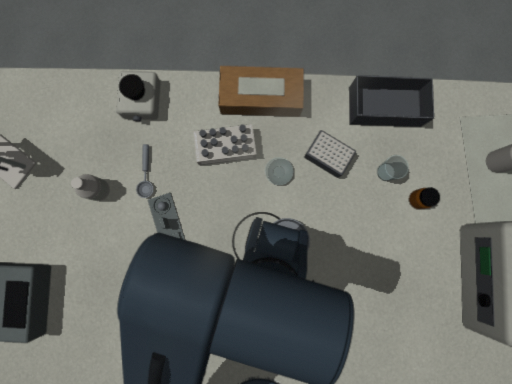

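The pan follows and is entering the ring: its centre is near (155,230) in the wrist view. Next I'll measure where it is.

```bash
cat >> h.py <<'E'
from scipy.optimize import least_squares
def panfit(s,guess):
    W=cloud(s); z=W[...,2]; d=np.hypot(W[...,0]-guess[0],W[...,1]-guess[1])
    a=W[(z>.026)&(z<.034)&(d<.08)&(d>.045)][:,:2]
    f=lambda c: np.hypot(*(a-c).T)-.063
    r=least_squares(f,guess,loss="soft_l1",f_scale=.002); return r.x.round(4),len(a),np.std(r.fun).round(4)
def ringfit(s,guess):
    W=cloud(s); g=cv2.cvtColor(s["image"],cv2.COLOR_BGR2GRAY); h,w=g.shape
    uv=np.stack(np.meshgrid(np.arange(w),np.arange(h)),-1)
    P=plane(s,uv.reshape(-1,2),0)[:,:2].reshape(h,w,2); d=np.hypot(*(P-np.array(guess)).transpose(2,0,1))
    a=P[(g<45)&(abs(W[...,2])<.008)&(d>.07)&(d<.097)]
    r=least_squares(lambda c: np.hypot(*(a-c).T)-.083,guess,loss="soft_l1",f_scale=.002); return r.x.round(4),len(a),np.std(r.fun).round(4)
E
python3 - <<'E'
from h import *
s=snapshot("wrist")
for g in([.50,-.05],[.49,-.06]): print(panfit(s,g))
print(ringfit(s,[.4825,.006]))
p,R,st=tool(); print(p)
E
```

```text
(array([ 0.4892, -0.0639]), 5744, np.float64(0.0015))
(array([ 0.4887, -0.0645]), 7174, np.float64(0.002))
(array([0.4845, 0.0055]), 5278, np.float64(0.0017))
[ 0.48591732 -0.01937758  0.01270329]
```

Call:
play_rows:
  series:
    - [0, 0.004, 0, 0]
    - [0, 0.01, 0.001, 0]
    - [0, 0.018, 0.002, 0]
    - [0, 0.027, 0.002, 0]
    - [0, 0.036, 0.003, 0]
    - [0, 0.045, 0.004, 0]
    - [0, 0.053, 0.005, 0]
    - [0, 0.06, 0.005, 0]
    - [0, 0.065, 0.006, 0]
    - [0, 0.068, 0.006, 0]
    - [0, 0.07, 0.006, 0]
    - [0, 0.07, 0.006, 0]

```text
t: 6.7
tcp_pos: [0.4813, 0.0511, 0.0119]
tool_rot: [-0.055, 0.704, 0.049, 0.706]
force: [0.7, -1.0, 1.1]
finger_gap: 0.001
```

Run:
```python
from h import *
s=snapshot("wrist"); cv2.imwrite("pics/w4.png",s["image"])
print(panfit(s,[.484,.004])); print(ringfit(s,[.4845,.0055]))
sh()
```

```text
(array([0.481 , 0.0053]), 7547, np.float64(0.0029))
(array([0.4844, 0.0048]), 5300, np.float64(0.0017))
t 6.75 tcp [0.4812 0.051  0.0119] F [ 1.1 -0.7  0.3] gap 0.005
```

View pics/w4.png

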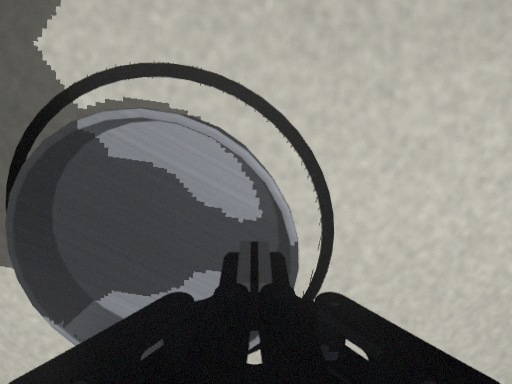

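The fits put the pan within 4 mm of the ring's centre, against 15 mm allowed. I'll back off the wall, lift out, and move towards the tray.

Call:
play_rows:
  series:
    - [0, -0.005, 0, 0]
    - [0, -0.012, 0, 0]
    - [0, -0.015, 0, 0]
    - [-0.01, -0.015, 0, 0]
    - [-0.03, -0.015, 0, 0]
    - [-0.06, -0.015, 0, 0]
    - [-0.1, -0.015, 0, 0]
    - [-0.14, -0.01, 0, -1]
    - [-0.17, 0.01, 0.01, -2]
    - [-0.19, 0.04, 0.02, -3]
    - [-0.2, 0.07, 0.03, -4]
    - [-0.2, 0.1, 0.045, -5]
    - [-0.2, 0.13, 0.055, -6]
    - [-0.2, 0.16, 0.065, -7]
    - [-0.2, 0.185, 0.072, -8]
    - [-0.2, 0.202, 0.078, -9]
    - [-0.2, 0.212, 0.081, -9]
    - [-0.2, 0.218, 0.083, -9]
    - [-0.2, 0.218, 0.083, -9]
    - [-0.2, 0.218, 0.083, -9]
  claw: 0

```text
t: 8.75
tcp_pos: [0.5306, 0.2797, 0.21]
tool_rot: [-0.11, 0.699, 0.104, 0.699]
force: [0.6, -1.0, 0.2]
finger_gap: 0.002
```

Run:
```python
from h import *
import pickle
sh([.53,.282,.2])
for n in("wrist","top"):
    s=snapshot(n); cv2.imwrite(f"pics/{n}5.png",s["image"]); pickle.dump(s,open(n+"5.pkl","wb"))
    try: print(n,panfit(s,[.484,.004]),ringfit(s,[.4835,.0055]))
    except Exception as e: print(n,e)
```

```text
t 8.75 tcp [0.5306 0.2797 0.21  ] F [ 0.6 -1.   0.2] gap 0.002
[0.53, 0.282, 0.2] -> [0.0099, 0.0025, 0.0001]
wrist (array([0.4801, 0.0051]), 694, np.float64(0.0012)) (array([0.4847, 0.0047]), 1086, np.float64(0.0018))
top (array([0.4784, 0.005 ]), 217, np.float64(0.0014)) (array([0.4824, 0.0059]), 175, np.float64(0.0016))
```

View pics/wrist5.png

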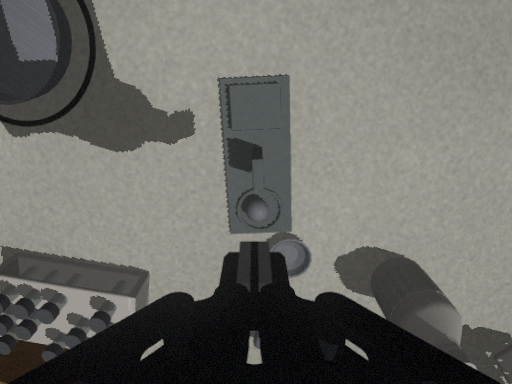

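View pics/top5.png

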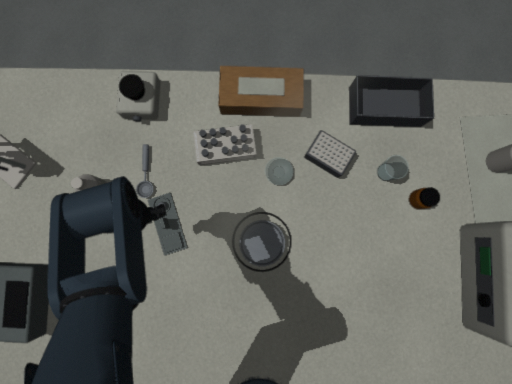

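The pan sits inside the ring, about 4 mm off centre in −x with roughly 10 mm of margin. In the wrist view the tray's grip plate is at about (258,175) and the ball at (258,208). Now the tray's pose.

Run:
```python
from h import *
import pickle
s=pickle.load(open("wrist5.pkl","rb")); W=cloud(s); z=W[...,2]
roi=np.zeros(z.shape,bool); roi[68:238,210:302]=1
v,u=np.where(roi)
def rect(m,nm):
    a=W[m&roi]; r=cv2.minAreaRect(a[:,:2].astype(np.float32)); print(nm,len(a),np.round(r[0],4),np.round(r[1],4),round(r[2],2),a.mean(0).round(4))
rect((z>.06)&(z<.075),"gtop")
rect((z>.0035)&(z<.0095),"plate")
rect((z>.013)&(z<.022),"cw+ball")
b=z.copy(); 
r2=np.zeros_like(roi); r2[70:135,220:290]=1
a=W[r2&(z>.0125)&(z<.02)]; print("cw",len(a),a.mean(0),cv2.minAreaRect(a[:,:2].astype(np.float32)))
# plate corners by colour (picked from image): on plane z=.006
print("bench z",np.nanmedian(z[150:220,320:340]), "plate z",np.nanmedian(z[140:160,270:285]))
x=cv2.resize(s["image"][65:245,200:310],None,fx=3.3,fy=3.3,interpolation=cv2.INTER_CUBIC); cv2.imwrite("pics/tz.png",cv2.convertScaleAbs(x,alpha=1.8))
g=cv2.cvtColor(s["image"],cv2.COLOR_BGR2GRAY)
mm=((z>.003)&roi).astype(np.uint8); c=max(cv2.findContours(mm,0,2)[0],key=cv2.contourArea)
print(cv2.minAreaRect(c)); 
q=plane(s,cv2.boxPoints(cv2.minAreaRect(c)),.006); print(q.round(4))
```

```text
gtop 389 [0.5281 0.2799] [0.0301 0.0099] 20.06 [0.5273 0.2796 0.0681]
plate 6780 [0.5284 0.28  ] [0.1705 0.0701] 19.79 [0.5308 0.2815 0.0065]
cw+ball 2304 [0.5158 0.2764] [0.1302 0.0492] 20.57 [0.4773 0.262  0.0164]
cw 2240 [0.47511303 0.26125149 0.01630788] ((0.47560110688209534, 0.2612112760543823), (0.04371713474392891, 0.04938006028532982), 20.041664123535156)
bench z 0.0004954603429031862 plate z 0.0063422781143335615
((256.99456787109375, 154.35205078125), (156.744384765625, 69.32283782958984), 87.87889862060547)
[[0.4593 0.2189 0.006 ]
 [0.4364 0.2839 0.006 ]
 [0.5949 0.3459 0.006 ]
 [0.6219 0.2712 0.006 ]]
```

View pics/tz.png

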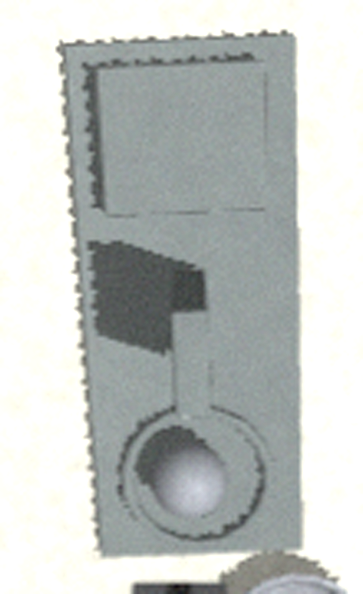

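Run:
```python
from h import *
p,R,st=tool(); print(R.round(4), np.degrees(np.arctan2(R[1,1],R[0,1])),st["q"].round(2))
sh([.5282,.280,.08],[.5282,.280,.027])
```

```text
[[ 0.0018 -0.299   0.9542]
 [-0.0089  0.9542  0.299 ]
 [-1.     -0.0091 -0.001 ]] 107.40055863377513 [ 0.3   0.52  1.52 -0.01  1.11 -1.57]
t 8.85 tcp [0.5307 0.2796 0.21  ] F [ 1.6 -0.2  0.6] gap -0.004
[0.5282, 0.28, 0.08] -> [0.13, 0.0023, -0.0021]
[0.5282, 0.28, 0.027] -> [0.183, 0.0028, -0.0021]
```

Call:
play_rows:
  claw: 60
  series:
    - [0.005, 0.002, -0.002, -1]
    - [0.015, 0.002, -0.002, -2]
    - [0.03, 0.002, -0.002, -2.6]
    - [0.05, 0.002, -0.002, -2.6]
    - [0.07, 0.002, -0.002, -2.6]
    - [0.09, 0.002, -0.002, -2.6]
    - [0.105, 0.002, -0.002, -2.6]
    - [0.115, 0.002, -0.002, -2.6]
    - [0.12, 0.002, -0.002, -2.6]
    - [0.12, 0.002, -0.002, -2.6]

```text
t: 9.85
tcp_pos: [0.5281, 0.2796, 0.0893]
tool_rot: [-0.126, 0.697, 0.12, 0.696]
force: [0.2, 0.2, 0.9]
finger_gap: 0.603
```

Run:
```python
from h import *
p,R,st=tool(); print(R.round(4), np.degrees(np.arctan2(R[1,1],R[0,1])))
sh([.5282,.280,.027])
```

```text
[[ 6.000e-04 -3.421e-01  9.397e-01]
 [-9.300e-03  9.396e-01  3.421e-01]
 [-1.000e+00 -9.000e-03 -2.700e-03]] 110.00752454804336
t 9.85 tcp [0.5281 0.2796 0.0893] F [0.2 0.2 0.9] gap 0.603
[0.5282, 0.28, 0.027] -> [0.0623, 0.0009, 0.0004]
```

Aligned at 110.0°. I'll go down the rest of the way.

Call:
play_rows:
  series:
    - [0.008, 0, 0, 0]
    - [0.02, 0.001, 0, 0]
    - [0.034, 0.001, 0, 0]
    - [0.047, 0.001, 0, 0]
    - [0.056, 0.001, 0, 0]
    - [0.061, 0.001, 0, 0]
    - [0.062, 0.001, 0, 0]
    - [0.062, 0.001, 0, 0]

```text
t: 10.65
tcp_pos: [0.5278, 0.28, 0.0271]
tool_rot: [-0.126, 0.697, 0.12, 0.696]
force: [0.7, -1.1, -0.8]
finger_gap: 0.601
```

Run:
```python
from h import *
sh([.5282,.280,.027])
s=snapshot("wrist"); cv2.imwrite("pics/w6.png",s["image"])
```

```text
t 10.65 tcp [0.5278 0.28   0.0271] F [ 0.7 -1.1 -0.8] gap 0.601
[0.5282, 0.28, 0.027] -> [0.0001, -0.0001, 0.0004]
```

View pics/w6.png

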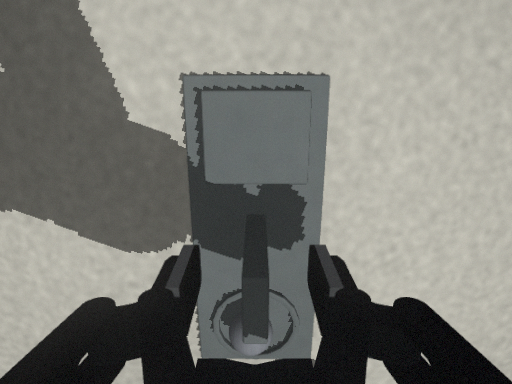

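The plate at about (256,280) is centred between the fingers. I'll close in stages.

Call:
play_rows:
  claw: 20
  force: 25
  series:
    - [0, 0, 0, 0]
    - [0, 0, 0, 0]
    - [0, 0, 0, 0]
    - [0, 0, 0, 0]
    - [0, 0, 0, 0]
    - [0, 0, 0, 0]

```text
t: 11.3
tcp_pos: [0.528, 0.2801, 0.0275]
tool_rot: [-0.126, 0.697, 0.12, 0.696]
force: [-0.4, 0.5, -0.6]
finger_gap: 0.199
```

Call:
play_rows:
  claw: 0
  force: 25
  series:
    - [0, 0, 0, 0]
    - [0, 0, 0, 0]
    - [0, 0, 0, 0]
    - [0, 0, 0, 0]
    - [0, 0, 0, 0]
    - [0, 0, 0, 0]

```text
t: 11.9
tcp_pos: [0.528, 0.2802, 0.0277]
tool_rot: [-0.126, 0.696, 0.12, 0.696]
force: [-0.5, 0.5, 3.5]
finger_gap: 0.113
```

Call:
play_rows:
  force: 70
  series:
    - [0, 0, 0, 0]
    - [0, 0, 0, 0]
    - [0, 0, 0, 0]
    - [0, 0, 0, 0]
    - [0, 0, 0, 0]

```text
t: 12.4
tcp_pos: [0.5281, 0.2801, 0.0277]
tool_rot: [-0.126, 0.696, 0.12, 0.696]
force: [-0.0, -1.2, 3.2]
finger_gap: 0.109
```

Run:
```python
from h import *
p,R,st=tool(); print(R.round(4), np.degrees(np.arctan2(R[1,1],R[0,1])))
sh([.5282,.280,.027])
s=snapshot("wrist"); cv2.imwrite("pics/w7.png",s["image"])
```

```text
[[ 0.0013 -0.3421  0.9397]
 [-0.009   0.9396  0.3421]
 [-1.     -0.0089 -0.0019]] 110.0040832371769
t 12.4 tcp [0.5281 0.2801 0.0277] F [-0.  -1.2  3.2] gap 0.109
[0.5282, 0.28, 0.027] -> [0.0007, -0.0002, 0.0001]
```

View pics/w7.png

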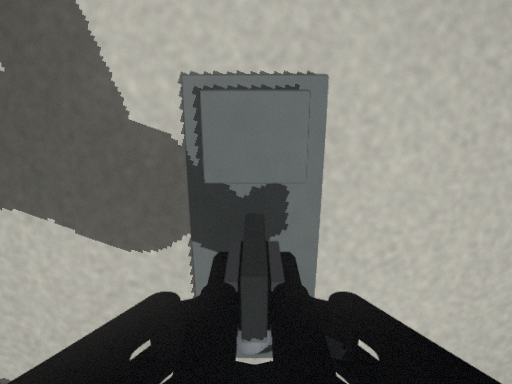

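The gap is about 9.3 mm, so the plate is held. I'll lift smoothly by 100 mm.

Call:
play_rows:
  series:
    - [0, 0, 0, 0]
    - [-0.001, 0, 0, 0]
    - [-0.003, 0, 0, 0]
    - [-0.006, 0, 0, 0]
    - [-0.0105, 0, 0, 0]
    - [-0.0165, 0, 0, 0]
    - [-0.0235, 0, 0, 0]
    - [-0.0315, 0, 0, 0]
    - [-0.0405, 0, 0, 0]
    - [-0.05, 0, 0, 0]
    - [-0.0595, 0, 0, 0]
    - [-0.0685, 0, 0, 0]
    - [-0.0765, 0, 0, 0]
    - [-0.0835, 0, 0, 0]
    - [-0.0895, 0, 0, 0]
    - [-0.094, 0, 0, 0]
    - [-0.097, 0, 0, 0]
    - [-0.099, 0, 0, 0]
    - [-0.1, 0, 0, 0]
    - [-0.1, 0, 0, 0]

```text
t: 14.45
tcp_pos: [0.5278, 0.281, 0.1276]
tool_rot: [-0.126, 0.697, 0.12, 0.696]
force: [0.6, -0.6, -2.9]
finger_gap: 0.109
```

Run:
```python
from h import *
p,R,st=tool(); print(R.round(4), np.degrees(np.arctan2(R[1,1],R[0,1])))
c=np.array([.480,.0055]); a=np.radians(20); g=c-.056*np.array([np.cos(a),np.sin(a)]); print(g)
sh([*g,.128])
for n in("wrist","scene"):
    s=snapshot(n); cv2.imwrite(f"pics/{n}8.png",s["image"])
    W=cloud(s); z=W[...,2]; 
    if n=="wrist":
        for nm,(r0,r1,c0,c1) in dict(cw=(100,175,215,298),).items():
            b=W[r0:r1,c0:c1].reshape(-1,3); b=b[(b[:,2]>.1)]; A=np.c_[b[:,:2]-b[:,:2].mean(0),np.ones(len(b))]; k=np.linalg.lstsq(A,b[:,2],rcond=None)[0]; print(nm,len(b),b.mean(0),"slope deg",np.degrees(k[:2]))
```

```text
[[ 0.0011 -0.3421  0.9397]
 [-0.0091  0.9396  0.3421]
 [-1.     -0.0089 -0.0021]] 110.00495844106847
[ 0.42737721 -0.01365313]
t 14.45 tcp [0.5278 0.281  0.1276] F [ 0.6 -0.6 -2.9] gap 0.109
[np.float64(0.4273772132359891), np.float64(-0.013653128026237448), 0.128] -> [0.0022, -0.2425, -0.1952]
cw 6207 [0.47487536 0.26208921 0.11637   ] slope deg [ 0.22175165 -0.32830602]
```

View pics/wrist8.png

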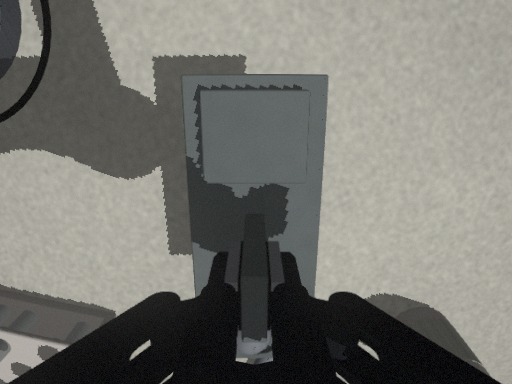

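View pics/scene8.png

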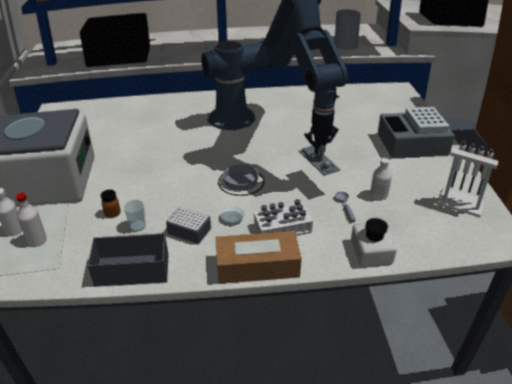

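The tray hangs level, within about 0.4°. I'll carry it in two smooth halves.

Call:
play_rows:
  series:
    - [0, 0, 0, 0]
    - [0, -0.001, -0.001, 0]
    - [0, -0.003, -0.0025, 0]
    - [0, -0.007, -0.0055, 0]
    - [0, -0.0125, -0.01, 0]
    - [0, -0.0195, -0.016, 0]
    - [0, -0.0285, -0.023, 0]
    - [0, -0.0385, -0.031, 0]
    - [0, -0.049, -0.04, 0]
    - [0, -0.0605, -0.049, 0]
    - [0, -0.072, -0.058, 0]
    - [0, -0.0825, -0.067, 0]
    - [0, -0.0925, -0.075, 0]
    - [0, -0.1015, -0.082, 0]
    - [0, -0.1085, -0.088, 0]
    - [0, -0.114, -0.0925, 0]
    - [0, -0.118, -0.0955, 0]
    - [0, -0.12, -0.097, 0]
    - [0, -0.121, -0.098, 0]
    - [0, -0.121, -0.098, 0]

```text
t: 16.55
tcp_pos: [0.4771, 0.1338, 0.1288]
tool_rot: [-0.126, 0.697, 0.12, 0.696]
force: [-0.5, 0.5, -3.4]
finger_gap: 0.111
```

Run:
```python
from h import *
p,R,st=tool(); print(R.round(4), st["q"].round(2))
c=np.array([.4795,.005]); a=np.radians(20); g=c-.056*np.array([np.cos(a),np.sin(a)]); print(g)
sh([*g,.128])
```

```text
[[ 9.000e-04 -3.422e-01  9.396e-01]
 [-9.100e-03  9.396e-01  3.422e-01]
 [-1.000e+00 -8.900e-03 -2.200e-03]] [ 0.05  0.52  1.85 -0.01  0.77 -1.86]
[ 0.42687721 -0.01415313]
t 16.55 tcp [0.4771 0.1338 0.1288] F [-0.5  0.5 -3.4] gap 0.111
[np.float64(0.4268772132359891), np.float64(-0.014153128026237447), 0.128] -> [0.0021, -0.1219, -0.0979]
```

Call:
play_rows:
  series:
    - [0, 0, 0, 0]
    - [0, -0.001, -0.001, 0]
    - [0, -0.003, -0.0025, 0]
    - [0, -0.007, -0.0055, 0]
    - [0, -0.0125, -0.01, 0]
    - [0, -0.0195, -0.016, 0]
    - [0.001, -0.0285, -0.023, 0]
    - [0.001, -0.0385, -0.031, 0]
    - [0.001, -0.0495, -0.04, 0]
    - [0.001, -0.061, -0.049, 0]
    - [0.001, -0.0725, -0.058, 0]
    - [0.001, -0.083, -0.067, 0]
    - [0.002, -0.093, -0.075, 0]
    - [0.002, -0.102, -0.082, 0]
    - [0.002, -0.1095, -0.088, 0]
    - [0.002, -0.115, -0.0925, 0]
    - [0.002, -0.119, -0.0955, 0]
    - [0.002, -0.121, -0.097, 0]
    - [0.002, -0.122, -0.098, 0]
    - [0.002, -0.122, -0.098, 0]

```text
t: 18.55
tcp_pos: [0.4269, -0.0143, 0.1281]
tool_rot: [-0.126, 0.697, 0.12, 0.696]
force: [-0.2, -0.6, -3.1]
finger_gap: 0.111
```

Run:
```python
from h import *
p,R,st=tool(); print(R.round(4), st["q"].round(2))
c=np.array([.4795,.005]); a=np.radians(20); g=c-.056*np.array([np.cos(a),np.sin(a)])
sh([*g,.128])
for n in("wrist","scene","top"):
    s=snapshot(n); cv2.imwrite(f"pics/{n}9.png",s["image"])
    W=cloud(s); z=W[...,2]
    if n=="wrist":
        b=W[100:175,215:298].reshape(-1,3); b=b[(b[:,2]>.1)]; A=np.c_[b[:,:2]-b[:,:2].mean(0),np.ones(len(b))]; k=np.linalg.lstsq(A,b[:,2],rcond=None)[0]; print(len(b),b.mean(0),"slope deg",np.degrees(k[:2]))
        d=b[:,:2].mean(0)+.112*np.array([np.cos(a),np.sin(a)])
    if n=="top":
        x=cv2.resize(s["image"][180:300,200:330],None,fx=4.5,fy=4.5,interpolation=cv2.INTER_CUBIC); cv2.imwrite("pics/tz9.png",cv2.convertScaleAbs(x,alpha=1.8))
        print(ringfit(s,[.4835,.0055]), panfit(s,[.48,.005]))
        print(proj(s,[[*(p[:2]+.056*np.array([np.cos(a),np.sin(a)])),.1185]]))
    if n=="scene":
        x=cv2.resize(s["image"][120:210,190:320],None,fx=5,fy=5,interpolation=cv2.INTER_CUBIC); cv2.imwrite("pics/sz9.png",cv2.convertScaleAbs(x,alpha=1.5))
```

```text
[[ 0.001  -0.3423  0.9396]
 [-0.0091  0.9395  0.3423]
 [-1.     -0.0089 -0.0021]] [-0.29  0.45  2.02 -0.01  0.67 -2.2 ]
t 18.55 tcp [ 0.4269 -0.0143  0.1281] F [-0.2 -0.6 -3.1] gap 0.111
[np.float64(0.4268772132359891), np.float64(-0.014153128026237447), 0.128] -> [0.0001, 0.0001, 0.0001]
6197 [ 0.37382549 -0.03316808  0.11687078] slope deg [ 0.24507224 -0.24729121]
(array([0.4825, 0.0062]), 67, np.float64(0.0021)) (array([0.4779, 0.0048]), 157, np.float64(0.0014))
[[262.99176146 242.84844894]]
```

View pics/wrist9.png

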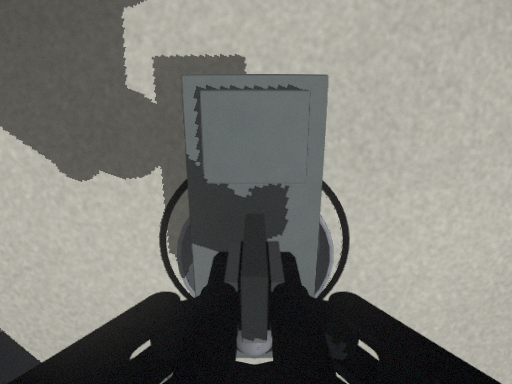

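View pics/tz9.png

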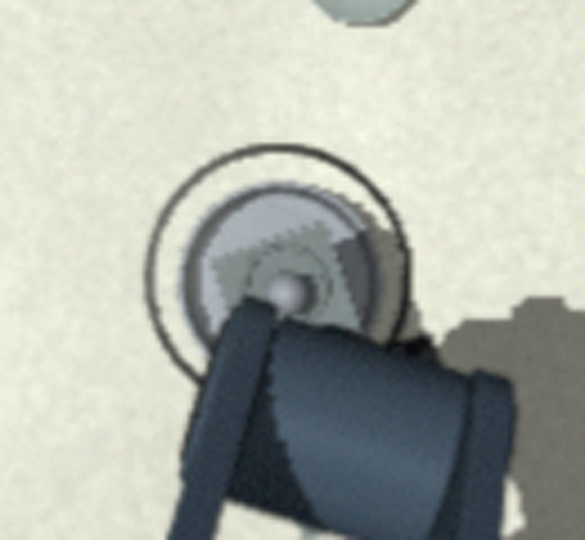

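View pics/sz9.png

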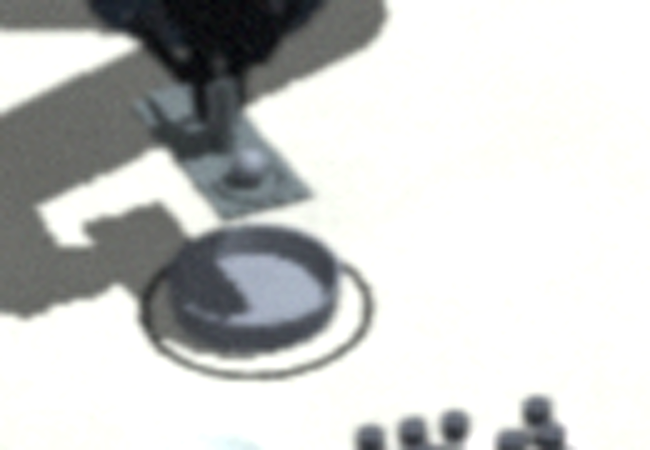

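The ball is in its pocket and the pan is inside the ring. In the top view the pocket is over the pan's middle. I'll let it settle, check once more, and hand in.

Call:
play_rows:
  series:
    - [0, 0, 0, 0]
    - [0, 0, 0, 0]
    - [0, 0, 0, 0]
    - [0, 0, 0, 0]
    - [0, 0, 0, 0]
    - [0, 0, 0, 0]
    - [0, 0, 0, 0]
    - [0, 0, 0, 0]
    - [0, 0, 0, 0]
    - [0, 0, 0, 0]

```text
t: 19.7
tcp_pos: [0.4269, -0.0141, 0.1281]
tool_rot: [-0.126, 0.697, 0.12, 0.696]
force: [0.4, -0.3, -2.4]
finger_gap: 0.111
```

Run:
```python
from h import *
sh(); p,R,st=tool(); print(abs(st["qd"]).max())
s=snapshot("top"); cv2.imwrite("pics/t10.png",s["image"])
print(panfit(s,[.48,.005]))
x=cv2.resize(s["image"][180:300,200:330],None,fx=4.5,fy=4.5,interpolation=cv2.INTER_CUBIC); cv2.imwrite("pics/tz10.png",cv2.convertScaleAbs(x,alpha=1.8))
```

```text
t 19.7 tcp [ 0.4269 -0.0141  0.1281] F [ 0.4 -0.3 -2.4] gap 0.111
0.0017803544228816956
(array([0.4779, 0.0047]), 152, np.float64(0.0014))
```

View pics/tz10.png

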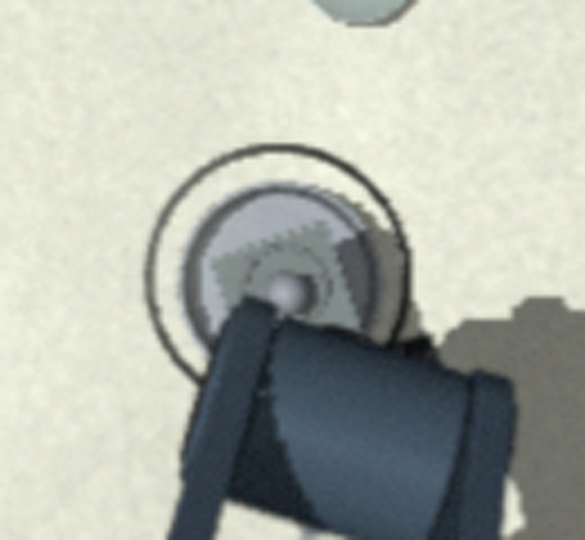

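View pics/t10.png

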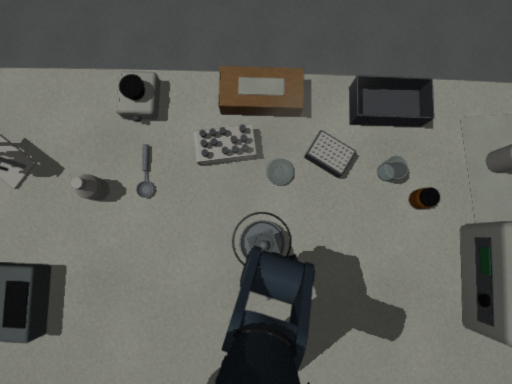

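Nothing changed over the hold. The ball is still in its pocket at about (263,243), and the bystanders are where they were in the first picture.

```bash
python3 -c "
from station import manip
print(manip.sign_off())"
```

```text
the job is handed in; nothing more can be done
None
```

The job is handed in at about 20 s of the 69 s allowed. The pan is inside the ring, and the gripper is holding the tray level over it with the ball still in its pocket.

- **Pan:** I slid it with the shut fingers against the inside of its wall. Its centre is about 4–5 mm from the ring's centre, and up to 15 mm was allowed.
- **Tray:** I gripped it by its plate at 70 N, lifted it, and carried it in two smooth moves. It is about 10 cm above the bench and tilted about 0.35° at most. It stayed still through the last 1 s hold.
- **Pocket position:** It is within 2 mm of the pan's centre.
- **Ball:** The last top picture shows it in the pocket.
- **Other objects:** All stand where they did in the first picture.

The top and wrist cameras differed by about 2 mm on the pan and ring centres, which is within calibration. No check failed.

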